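# Release and clear the comparator's cell carrier

### The job

The sample on the colour comparator is done: slide the forked keeper by its black grip to its open end stop, pull the cell carrier up out of its sprung rollers and stand it upright in the empty bay of the rinse tray. Then slide the keeper back fully home over the empty dock. Leave the jars, bottles, beaker and measuring cylinder standing where they are.

Things in the scene. Friction and masses are not known exactly. Their poses are not given: they have to be found in the camera images.
- stage: fixed cell stage of the comparator: olive-grey block 130 (x) x 240 (y) x 60 mm high, origin under its centre. Lamp house (120 x 35 mm, 45 mm above the deck) at its +y end. On the deck: two aluminium roller housings beside the dock (x 25.5 to 59.5 mm on either side, 60 mm long, 26 mm high) and two rails towards -y on which the keeper slides.
- dock (a point): centre of the dock's floor on the deck (60 mm above the bench), where the carrier's underside stands at the start; axes as the stage's
- keeper (a joint): travel of the forked steel keeper in m: 0 = home (end stop; prongs over the carrier's shoulders, nothing can be lifted out), 0.065 = open end stop (prongs clear of the carrier, which needs at least 0.055). It grows as the keeper slides towards the stage's -y. Friction about 3 N, it stays where it is left.
- keeper_grip (a point): centre of the top of the keeper's black upright grip, 16 (stage x) x 22 (stage y) mm, 34 mm tall above the 5 mm thick keeper plate; 126 mm above the bench; it moves with the keeper, 56 mm to the stage's -y of the dock's centre when home, 121 mm when open. Pinch it from above across stage x.
- carrier: loose cell carrier, about 0.18 kg, origin under its centre, axes along the stage's at the start: aluminium foot 33 (x) x 50 (y) x 8 mm, body 30 x 50 mm up to z 26, then an upright black grip plate with a glass window, 12 (x) x 36 (y) mm, z 26 to 68. Two spring rollers hold its foot; with the keeper open it comes out by a straight upward pull of about 8 to 20 N.
- tray: white rinse tray, fixed, 85 (x) x 240 (y) x 25 mm high, walls 5 mm, inner floor 5 mm above the bench; origin under its centre. Two low walls divide it into three bays of about 73 mm (y) x 75 mm (x), with centres at y = -77, 0 and +77 mm. Two bays hold a jar, one is empty but for the pad.
- pad: flat dark rubber disc, 52 mm across and 1 mm thick, seen only (nothing to bump on), in the middle of the tray's empty bay; origin at the bay's floor centre
- jar_a: bystander: amber jar with black lid, 42 mm diameter, 60 mm tall, standing in one of the tray's bays; origin under its centre
- jar_b: bystander: amber jar with black lid, 42 mm diameter, 60 mm tall, standing in one of the tray's bays; origin under its centre
- bottle_a: bystander: squat amber bottle with black cap, 72 mm diameter, 90 mm tall, close beyond the stage on its +x side; origin under its centre
- bottle_b: bystander: amber bottle with black cap, 72 mm diameter, 165 mm tall, origin under its centre; leave it standing where it is (past the lamp-house end of the stage)
- bottle_c: bystander: amber bottle with black cap, 72 mm diameter, 165 mm tall, origin under its centre; leave it standing where it is (close to the -y end of the tray)
- beaker: bystander: steel beaker, 62 mm across, 70 mm tall, on the stage's -x side; origin under its centre
- cylinder: bystander: slim glass measuring cylinder, 30 mm diameter on a 48 mm foot, 200 mm tall, standing in the gap between stage and tray, in the way of a low carry; origin under its centre

How it is judged:
By the outcome, as a careful person would: the job done as asked, in the order asked, and still so for the second after the job is handed in, with the robot touching nothing.
It also fails if it takes over 64 s, if anything falls off the work surface, if the arm or the gripper's body presses on something with over 40 N, if the wrist force passes 120 N, or if a joint passes its speed limit or range.

### The arm

A 6-joint arm with a two-finger parallel gripper is mounted at the origin on the work surface. World frame = base frame: x ahead of the robot, y to its left, z up, the work surface at z = 0. Lengths are in m, angles in rad, forces in N, time in s.
With the tool pointing down it reaches from about 0.3 to 0.775 m from the base axis. Payload 14.6 kg.
Tool frame: the origin (TCP) lies on the centre line of the jaws, within the pads' length; the fingertips stand 19 mm ahead of it and the grasp point (between the pads) is the TCP; z points along the fingers, y is the line along which they close (so a half turn about z gives the same grasp; the last joint's range is limited). The gripper opens to 94 mm and grips with 3 to 60 N. Pads are 16 mm wide; open, the fingers measure 119 mm over their backs; the gripper's body (75 mm by 177 mm) begins 78 mm behind the grasp point.
Start: joints at [-1.362, 0.3, 1.521, -0, 1.321, -0.067], TCP at [0.15, -0.529, 0.224] pointing down, gripper open.
Joint ranges: [-3.03, 3.03], [-0.79, 2.21], [0.23, 2.52], [-1.04, 4.18], [0, 3.07], [-2.55, 2.55]. Speed limits (rad/s): [2.22, 2.22, 2.57, 3.14, 3.14, 3.14].

### API

Orientations are given as [roll, pitch, yaw] about the fixed x, y, z axes, in that order (R = Rz(yaw) Ry(pitch) Rx(roll)).
In Python, from station import get_obs, camera, workorder gives the robot as it stands.
- The arm moves only by the tool play_rows, never from a script. Its argument "motion" is a list that holds one entry, the list of rows, each a list of 7 numbers: the shift along the tool's x, y, z as a fraction of full scale, then the turn, a rotation vector about the tool's x, y, z as a fraction of full scale, then the opening, from -1 (shut) to 1 (fully open). In form: [[[x, y, z, ax, ay, az, grip], ...]]. A call has 1 to 10 rows; each row is the pose to reach, as a shift and turn from the pose commanded when the call began, along the tool's axes at that moment, turning the shorter way round; what a row does not reach only later rows make up. Full scale, the value 1, is 0.25 m for a shift and 2 pi rad for a turn. A row lasts 1/10 s, in which the tool goes at most 50 mm and 8.59 degrees, less where a joint would pass 70% of its speed; a pose out of reach is approached as far as the arm can. A call with a number of a shift or a turn outside -1 to 1 is refused whole. A call with a gripper value outside its range is refused whole. The fingers move at their own pace and stop on an object; "grip_force" is the grip in N (left out, the last holds). Time passes only in rows, so rows that repeat a pose let the fingers close. It gives the time, the measured TCP pose, the force, the opening and the grip force at its end, in the units of the state.
- get_obs(): the state, without advancing time (a new reading comes with each control period).
- camera(name): name is "side" or "top"; returns a dict with "frame" (480x640x3 uint8, red, green, blue), "z_map" (480x640 float32, m along the optical axis (not along the pixel's ray), 0 where there is no reading), "camera_matrix" (3x3 intrinsics, pixels), "T" (4x4, takes a point from camera to world coordinates). Camera axes: x right, y up, looking along -z (the intrinsics and any distortion apply to the point x, -y, -z); pixel columns grow to the right and rows downward; lengths in m; the calibration is good to about 2 mm. A picture is of the moment at which its call begins.
- workorder.hand_in(): hands the job in; it is judged then, once.
The state is a dict: "time_s": time; "qpos": joint angles; "joint_vel": joint speeds; "tau": joint torques, N m; "ee_pos": TCP position; "eef_rot": TCP orientation; "force": force on the tool from outside, world axes, zero at the start; "moment": the same for the moment, N m; "grip_width": finger opening in m; "grip_force": force on a finger pad.
Only numpy, scipy, OpenCV 4.12 (cv2) and the standard library are available. Lean on these libraries where they do the work, as an engineer would, in place of code of your own. Each camera call takes 0.05 s, during which the arm holds its last target. There are 200 camera calls.

## Working session

There is one attempt and no reset: what is moved stays moved. The work goes in short steps, Python scripts to look and compute and a tool call to move; the robot and the scene stay as the last step left them, time stands still between calls to the robot, and variables do not carry over. Pictures are saved under pics/ and viewed, at most 10 in all, crops included, and the job is handed in when it is done.

Besides the shell and the picture viewer there is one more tool, called after "Request:" as name(argument=value, ...) on one line, values as JSON. play_rows: Moves the arm, as the interface text tells. Its arguments: {"type":"object","properties":{"motion":{"type":"array"},"grip_force":{"type":"number"}},"required":["motion"]}

```bash
mkdir -p pics; cat > h.py <<'E'
import numpy as np, cv2, pickle
from station import get_obs, camera, workorder
def snap(n,tag):
    c=camera(n); cv2.imwrite(f'pics/{tag}.png',c['frame'][:,:,::-1]); pickle.dump(c,open(f'{tag}.pkl','wb')); return c
def world(c):
    z=c['z_map']; K=c['camera_matrix']; v,u=np.mgrid[:480,:640]
    p=np.stack([(u-K[0,2])/K[0,0]*z,-(v-K[1,2])/K[1,1]*z,-z],-1)
    w=p@c['T'][:3,:3].T+c['T'][:3,3]; w[z==0]=np.nan; return w
E
python3 - <<'E'
from h import *
o=get_obs(); print({k:np.round(v,4) for k,v in o.items()})
for n in('side','top'):
    c=snap(n,n+'0'); print(n,c['camera_matrix'].round(1).tolist(),c['T'].round(3).tolist(),c.keys(),(c['z_map']==0).mean())
E
```

```text
{'time_s': np.float64(0.0), 'qpos': array([-1.3616,  0.3005,  1.5216, -0.    ,  1.3207, -0.0666]), 'joint_vel': array([ 0.0003,  0.0002,  0.0003, -0.0003, -0.0009,  0.0004]), 'tau': array([ 1.30000e-03, -5.31811e+01, -3.52734e+01,  7.09000e-02,
        2.44000e-02, -1.00000e-04]), 'ee_pos': array([ 0.1497, -0.529 ,  0.2239]), 'eef_rot': array([-3.1404e+00, -1.0000e-04,  2.7580e-01]), 'force': array([-0.0101, -0.2351,  1.2313]), 'moment': array([ 0.0276, -0.0138, -0.0555]), 'grip_force': np.float64(0.0), 'grip_width': np.float64(0.0939)}
side [[568.2, 0.0, 328.6], [0.0, 568.2, 239.6], [0.0, 0.0, 1.0]] [[-0.858, 0.272, -0.435, 0.041], [-0.513, -0.48, 0.712, 0.906], [-0.015, 0.834, 0.551, 0.805], [0.0, 0.0, 0.0, 1.0]] dict_keys(['frame', 'z_map', 'camera_matrix', 'T']) 0.004026692708333333
top [[469.4, 0.0, 314.1], [0.0, 469.4, 248.5], [0.0, 0.0, 1.0]] [[-0.002, 0.974, -0.226, 0.343], [-1.0, -0.002, -0.001, -0.019], [-0.002, 0.226, 0.974, 1.24], [0.0, 0.0, 0.0, 1.0]] dict_keys(['frame', 'z_map', 'camera_matrix', 'T']) 0.003948567708333333
```

View pics/top0.png

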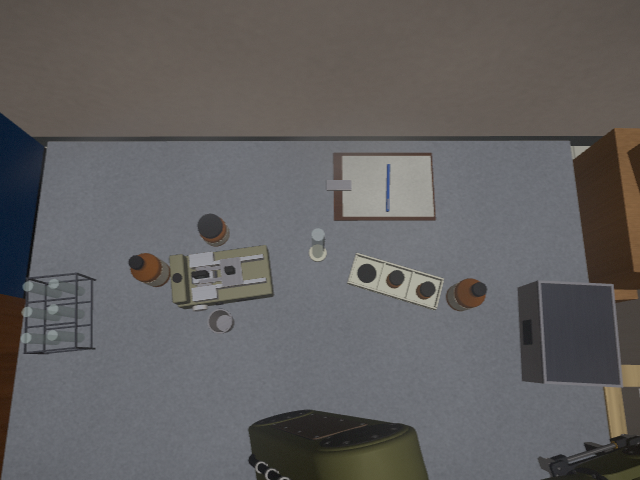

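View pics/side0.png

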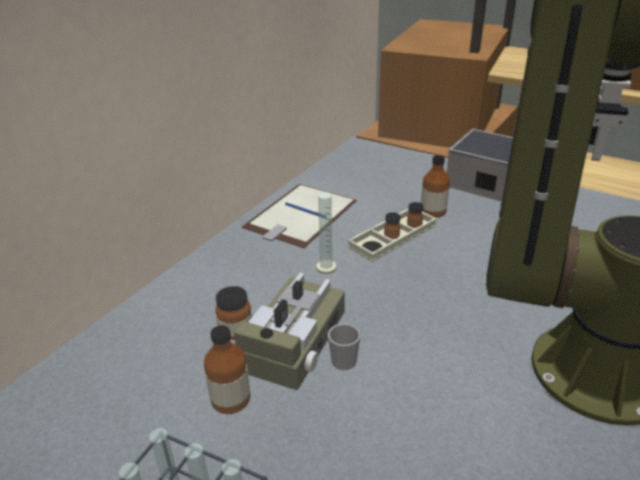

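The top view shows the stage at (220,275) with the lamp house at its left end, the carrier grip at about (203,275) and the keeper grip at about (231,269). The tray is at (396,281), and its empty bay with the pad is at (367,273). The cylinder is at (318,245). The side view agrees: grips at (281,312) and (298,288), pad at (372,245).

```bash
python3 - <<'E'
from h import *
for t in('top0','side0'):
    c=pickle.load(open(t+'.pkl','rb')); w=world(c); rgb=c['frame'].astype(int); 
    ok=np.isfinite(w[...,2])
    reg=ok&(w[...,0]>.15)&(w[...,0]<.5)&(w[...,1]>.03)&(w[...,1]<.45)
    def rep(name,m,rect=True):
        p=w[m]; 
        if len(p)<4: print(t,name,len(p)); return
        r=cv2.minAreaRect(p[:,:2].astype(np.float32))
        print(t,name,len(p),'mean',p.mean(0).round(4),'rect c',np.round(r[0],4),'sz',np.round(r[1],4),'ang',round(r[2],2))
    z=w[...,2]
    # connected components of heights
    for lo,hi,nm in((.115,.14,'grips'),(.1,.112,'lamp'),(.055,.0635,'deck'),(.08,.092,'housings')):
        m=(reg&(z>lo)&(z<hi)).astype(np.uint8)
        n,l,s,_=cv2.connectedComponentsWithStats(m,connectivity=4)
        for i in range(1,n):
            if s[i,4]>12: rep(nm+str(s[i,:4]),l==i)
    tr=ok&(w[...,0]>.2)&(w[...,0]<.45)&(w[...,1]<-.05)&(w[...,1]>-.42)
    m=(tr&(z>.015)&(z<.032)&(rgb.min(-1)>120)).astype(np.uint8)
    n,l,s,_=cv2.connectedComponentsWithStats(m)
    for i in range(1,n):
        if s[i,4]>25: rep('trayrim'+str(s[i,:4]),l==i)
    m=(tr&(z<.03)&(rgb.max(-1)<70)).astype(np.uint8)
    n,l,s,_=cv2.connectedComponentsWithStats(m)
    for i in range(1,n):
        if s[i,4]>25: rep('dark'+str(s[i,:4]),l==i)
    cv2.imwrite(f'pics/{t}_st.png',cv2.resize(c['frame'][235:315,160:290,::-1] if t=='top0' else c['frame'][255:395,205:370,::-1],None,fx=5 if t=='top0' else 4,fy=5 if t=='top0' else 4,interpolation=cv2.INTER_CUBIC))
    # others
    for nm,x,y in(('all',0,0),):
        m=(ok&(z>.035)&(w[...,0]>.15)&(w[...,0]<.55)&(abs(w[...,1])<.45)).astype(np.uint8)
        n,l,s,_=cv2.connectedComponentsWithStats(m)
        for i in range(1,n):
            if s[i,4]>40: rep('obj'+str(s[i,:4])+' zmax %.3f'%z[l==i].max(),l==i)
E
```

```text
top0 lamp[172 292  15  11] 144 mean [0.4874 0.3111 0.1044] rect c [0.4863 0.3113] sz [0.0249 0.0361] ang 0.32
top0 deck[186 294  81  12] 292 mean [0.4894 0.2103 0.0591] rect c [0.4873 0.2055] sz [0.0276 0.2013] ang 1.05
top0 deck[178 304   7   3] 16 mean [0.4714 0.3164 0.059 ] rect c [0.4718 0.3173] sz [0.0053 0.0157] ang 1.35
top0 deck[210 313   5  11] 17 mean [0.4402 0.2398 0.0591] rect c [0.4397 0.2397] sz [0.0045 0.0262] ang 69.29
top0 housings[184 293   6  10] 19 mean [0.4852 0.295  0.0863] rect c [0.4859 0.2944] sz [0.0086 0.0239] ang 74.04
top0 housings[192 293  26   9] 176 mean [0.4906 0.2555 0.0855] rect c [0.4889 0.2544] sz [0.0198 0.062 ] ang 0.26
top0 obj[131 267  36  19] zmax 0.168 403 mean [0.5387 0.3917 0.0996] rect c [0.5377 0.3989] sz [0.024  0.0654] ang 1.03
top0 obj[171 270 102  41] zmax 0.132 3029 mean [0.5124 0.2248 0.0787] rect c [0.5052 0.2127] sz [0.2457 0.0895] ang 89.99
top0 obj[388 274  17  13] zmax 0.071 181 mean [ 0.5357 -0.2248  0.0594] rect c [ 0.5355 -0.2264] sz [0.038  0.0272] ang 87.59
top0 obj[449 278  38  32] zmax 0.170 922 mean [ 0.4916 -0.3861  0
[... 1653 characters left out ...]
 [ 0.1551 -0.4412  0.3247] rect c [ 0.1552 -0.4393] sz [0.01   0.0201] ang 2.73
side0 obj[408 155  42  64] zmax 0.165 1304 mean [ 0.4946 -0.3635  0.0887] rect c [ 0.4965 -0.347 ] sz [0.073  0.1385] ang 1.57
side0 obj[387 212  13  18] zmax 0.067 182 mean [ 0.5362 -0.2168  0.0537] rect c [ 0.536  -0.2219] sz [0.0419 0.0272] ang 88.27
side0 obj[253 279  92  99] zmax 0.129 4932 mean [0.5087 0.2565 0.0766] rect c [0.5046 0.2176] sz [0.0906 0.2495] ang 0.01
side0 obj[328 324  33  35] zmax 0.072 836 mean [0.4316 0.2194 0.055 ] rect c [0.4308 0.2197] sz [0.0602 0.0629] ang 29.86
side0 obj[217 330  32  72] zmax 0.167 1463 mean [0.5371 0.4142 0.0912] rect c [0.5369 0.4072] sz [0.0659 0.026 ] ang 88.64
```

View pics/top0_st.png

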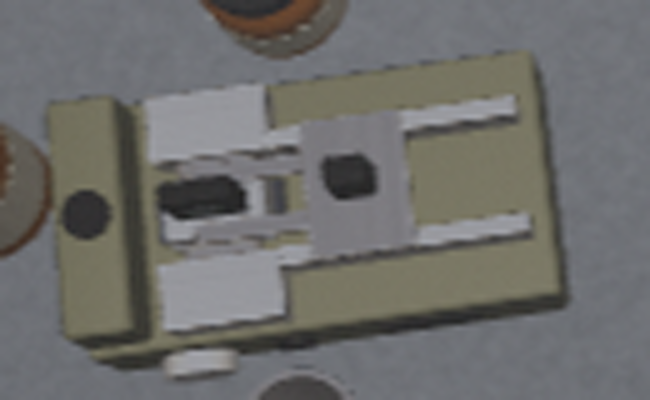

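View pics/side0_st.png

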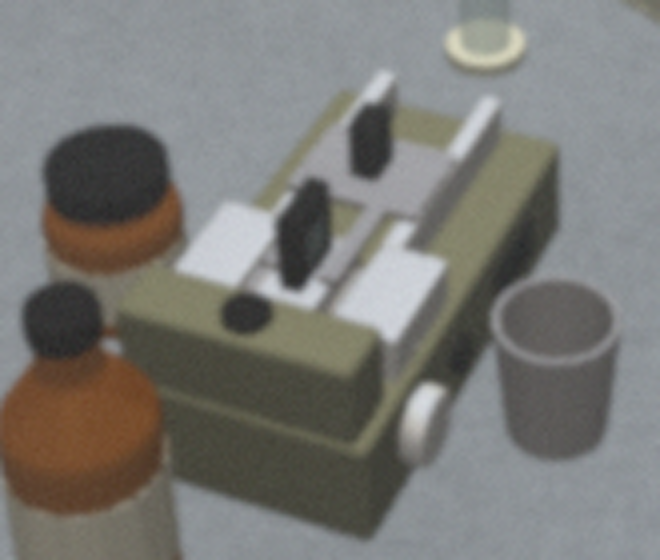

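The crops show the stage tilted about 8° in the top view, with the keeper home. Its grip is at crop (348,176) and the carrier grip at (205,195). My region clipped at x=0.5, so I'll redo it wider.

```bash
python3 - <<'E'
from h import *
for t in('top0','side0'):
    c=pickle.load(open(t+'.pkl','rb')); w=world(c); rgb=c['frame'].astype(int); 
    z=w[...,2]; ok=np.isfinite(z)
    reg=ok&(w[...,0]>.4)&(w[...,0]<.72)&(w[...,1]>.03)&(w[...,1]<.37)
    def rep(name,m):
        p=w[m]; r=cv2.minAreaRect(p[:,:2].astype(np.float32))
        print(t,name,len(p),'mean',p.mean(0).round(4),'rect c',np.round(r[0],4),'sz',np.round(r[1],4),'ang',round(r[2],2))
    def comps(m,nm,k):
        n,l,s,_=cv2.connectedComponentsWithStats(m.astype(np.uint8),connectivity=4)
        for i in range(1,n):
            if s[i,4]>k: rep(nm+str(s[i,:4])+' zmax %.3f'%np.percentile(z[l==i],98),l==i)
    for lo,hi,nm in((.118,.14,'grips'),(.1,.112,'lamp'),(.082,.09,'housings'),(.045,.0635,'deck')):
        comps(reg&(z>lo)&(z<hi),nm,12)
    tr=ok&(w[...,0]>.4)&(w[...,0]<.68)&(w[...,1]<-.05)&(w[...,1]>-.4)
    comps(tr&(z>.012)&(z<.032)&(rgb.min(-1)>100),'rim',25)
    comps(tr&(z<.03)&(rgb.max(-1)<75),'dark',25)
    comps(ok&(z>.035)&(w[...,0]>.38)&(w[...,0]<.72)&(abs(w[...,1])<.5),'obj',40)
E
```

```text
top0 grips[225 266   9   7] zmax 0.128 61 mean [0.5512 0.1886 0.1245] rect c [0.5514 0.1887] sz [0.0151 0.0202] ang 2.72
top0 grips[192 270  16   7] zmax 0.131 83 mean [0.5409 0.2596 0.1268] rect c [0.5415 0.2598] sz [0.0126 0.0348] ang 8.23
top0 lamp[169 254  18  49] zmax 0.110 666 mean [0.5331 0.3168 0.1049] rect c [0.5339 0.3176] sz [0.1192 0.0361] ang 8.09
top0 lamp[157 262   3   9] zmax 0.110 18 mean [0.5627 0.3679 0.1045] rect c [0.5633 0.3677] sz [0.0037 0.02  ] ang 88.0
top0 housings[200 214  20  24] zmax 0.090 161 mean [0.6682 0.2501 0.0878] rect c [0.6704 0.2517] sz [0.0618 0.0397] ang 17.94
top0 housings[216 215   6   9] zmax 0.090 24 mean [0.687  0.2275 0.088 ] rect c [0.6876 0.2295] sz [0.0236 0.0092] ang 44.68
top0 housings[214 224   5   8] zmax 0.090 20 mean [0.6657 0.2319 0.0877] rect c [0.6663 0.2312] sz [0.0096 0.0176] ang 55.35
top0 housings[219 224   4   8] zmax 0.090 15 mean [0.6669 0.2207 0.0871] rect c [0.666  0.2209] sz [0.0056 0.0206] ang 81.25
top0 housings[189 252  32  17] zmax 0.089 329 mean [0.5825 0.2639 0.0858] rect c [0.5833 0.2586] sz [0.0377 0.0781] 
[... 5751 characters left out ...]
4916 -0.3769  0.0953] rect c [ 0.4965 -0.3862] sz [0.0723 0.0598] ang 9.34
side0 obj[318 192  14  68] zmax 0.199 871 mean [ 0.6136 -0.0153  0.1271] rect c [ 0.6179 -0.0218] sz [0.03   0.0343] ang 30.75
side0 obj[408 202  15  17] zmax 0.065 209 mean [ 0.5106 -0.2942  0.0544] rect c [ 0.5125 -0.2989] sz [0.036  0.0407] ang 37.0
side0 obj[385 212  15  18] zmax 0.066 227 mean [ 0.5399 -0.2173  0.0542] rect c [ 0.5418 -0.222 ] sz [0.0366 0.0409] ang 27.86
side0 obj[204 273 141 129] zmax 0.162 10434 mean [0.5476 0.2957 0.0829] rect c [0.5807 0.2739] sz [0.2332 0.3387] ang 12.05
side0 obj[328 324  33  35] zmax 0.070 836 mean [0.4316 0.2194 0.055 ] rect c [0.4308 0.2197] sz [0.0602 0.0629] ang 29.86
```

```bash
cat >> h.py <<'E'
from scipy.spatial.transform import Rotation as Ro
def plan(*pts):
    """each pt (x,y,z,yaw) -> row fractions, from the present pose"""
    o=get_obs(); p=o['ee_pos']; R=Ro.from_euler('xyz',o['eef_rot'])
    for t in pts:
        d=R.inv().apply(np.array(t[:3])-p)/.25
        r=(R.inv()*Ro.from_euler('xyz',[np.pi,0,t[3]])).as_rotvec()/(2*np.pi)
        print(np.round(d,4).tolist(),np.round(r,4).tolist())
    print('t',round(float(o['time_s']),2),'p',p.round(4),'yaw',round(float(o['eef_rot'][2]),4),'F',np.round(o['force'],1),'w',round(float(o['grip_width']),4),'gf',round(float(o['grip_force']),1))
E
python3 -c "
from h import *
plan((.28,-.31,.27,.75))"
```

```text
[0.74, -0.7012, -0.1833] [-0.0002, -0.0, -0.0755]
t 0.1 p [ 0.1497 -0.529   0.224 ] yaw 0.2758 F [1.  0.5 0.1] w 0.0939 gf 0.0
```

Request:
play_rows(motion=[[[0.74,-0.7,-0.19,0,0,-0.0755,0.4],[0.74,-0.7,-0.19,0,0,-0.0755,0.4],[0.74,-0.7,-0.19,0,0,-0.0755,0.4],[0.74,-0.7,-0.19,0,0,-0.0755,0.4],[0.74,-0.7,-0.19,0,0,-0.0755,0.4],[0.74,-0.7,-0.19,0,0,-0.0755,0.4],[0.74,-0.7,-0.19,0,0,-0.0755,0.4],[0.74,-0.7,-0.19,0,0,-0.0755,0.4]]], grip_force=15)

```text
time_s: 0.9
ee_pos: [0.2798, -0.3111, 0.2716]
eef_rot: [-3.141, 0.0, 0.75]
force: [-0.5, 0.1, 1.1]
grip_width: 0.0657
grip_force: 0.0
```

```bash
python3 -c "
from h import *
plan((.42,-.07,.28,1.23))"
```

```text
[1.0677, -0.3232, -0.0337] [-0.0001, 0.0, -0.0764]
t 0.9 p [ 0.2798 -0.3111  0.2716] yaw 0.75 F [-0.5  0.1  1.1] w 0.0657 gf 0.0
```

Request:
play_rows(motion=[[[0.98,-0.3,-0.04,0,0,-0.0764,0.3],[0.98,-0.3,-0.04,0,0,-0.0764,0.3],[0.98,-0.3,-0.04,0,0,-0.0764,0.3],[0.98,-0.3,-0.04,0,0,-0.0764,0.3],[0.98,-0.3,-0.04,0,0,-0.0764,0.3],[0.98,-0.3,-0.04,0,0,-0.0764,0.3],[0.98,-0.3,-0.04,0,0,-0.0764,0.3],[0.98,-0.3,-0.04,0,0,-0.0764,0.3]]])

```text
time_s: 1.7
ee_pos: [0.4079, -0.0901, 0.2815]
eef_rot: [-3.141, 0.0, 1.229]
force: [-0.8, 0.2, -0.7]
grip_width: 0.0612
grip_force: 0.0
```

```bash
python3 -c "
from h import *
plan((.5513,.16,.26,1.707),(.5513,.1902,.24,1.707))"
```

```text
[1.1348, 0.2048, 0.0854] [-0.0002, 0.0, -0.0762]
[1.2486, 0.1644, 0.1654] [-0.0002, 0.0, -0.0762]
t 1.7 p [ 0.4079 -0.0901  0.2815] yaw 1.2285 F [-0.8  0.2 -0.7] w 0.0612 gf 0.0
```

Request:
play_rows(motion=[[[0.95,0.2,0.08,0,0,-0.0762,0.3],[0.95,0.2,0.08,0,0,-0.0762,0.3],[0.95,0.2,0.08,0,0,-0.0762,0.3],[0.95,0.2,0.08,0,0,-0.0762,0.3],[0.95,0.2,0.08,0,0,-0.0762,0.3],[0.95,0.2,0.08,0,0,-0.0762,0.3],[0.95,0.2,0.08,0,0,-0.0762,0.3],[0.95,0.2,0.08,0,0,-0.0762,0.3]]])

```text
time_s: 2.5
ee_pos: [0.5346, 0.1165, 0.2621]
eef_rot: [3.142, 0.0, 1.707]
force: [-0.2, 0.1, 0.4]
grip_width: 0.0608
grip_force: 0.0
```

```bash
python3 -c "
from h import *
plan((.5513,.1902,.16,1.707),(.5513,.1902,.117,1.707))"
```

```text
[0.2832, 0.1061, 0.4084] [0.0, 0.0, -0.0001]
[0.2832, 0.106, 0.5804] [0.0, 0.0, -0.0001]
t 2.5 p [0.5346 0.1165 0.2621] yaw 1.7066 F [-0.2  0.1  0.4] w 0.0608 gf 0.0
```

Request:
play_rows(motion=[[[0.283,0.106,0,0,0,0,0.3],[0.283,0.106,0.2,0,0,0,0.3],[0.283,0.106,0.4,0,0,0,0.3],[0.283,0.106,0.48,0,0,0,0.3],[0.283,0.106,0.54,0,0,0,0.3],[0.283,0.106,0.58,0,0,0,0.3],[0.283,0.106,0.58,0,0,0,0.3],[0.283,0.106,0.58,0,0,0,0.1]]])

```text
time_s: 3.3
ee_pos: [0.5519, 0.1921, 0.1185]
eef_rot: [3.139, -0.0, 1.708]
force: [-0.4, -0.5, -0.2]
grip_width: 0.0564
grip_force: 0.0
```

```bash
python3 -c "
from h import *
c=snap('side','side1');cv2.imwrite('pics/s1.png',cv2.resize(c['frame'][200:400,180:400,::-1],None,fx=3,fy=3))
plan((.5513,.1902,.117,1.707))"
```

```text
[-0.0076, -0.0035, 0.0063] [0.0004, -0.0001, 0.0002]
t 3.35 p [0.5519 0.1922 0.1186] yaw 1.7086 F [-1.1  0.1  0.8] w 0.053 gf 0.0
```

View pics/s1.png

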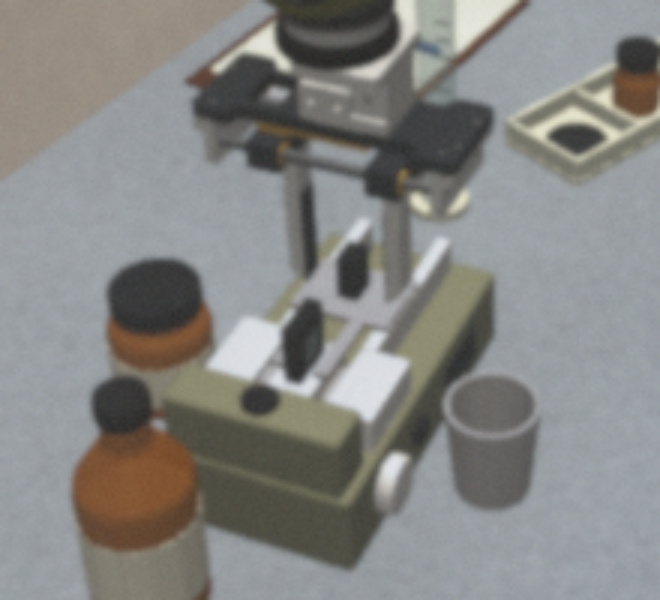

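The fingers straddle the keeper grip, which sits at (352,270) in the crop with the fingers at (303,·) and (397,·). Closing.

Request:
play_rows(motion=[[[0,0,0.006,0,0,0,-0.3],[0,0,0.006,0,0,0,-1],[0,0,0.006,0,0,0,-1],[0,0,0.006,0,0,0,-1],[0,0,0.006,0,0,0,-1],[0,0,0.006,0,0,0,-1],[0,0,0.006,0,0,0,-1]]], grip_force=20)

```text
time_s: 4.05
ee_pos: [0.5512, 0.1924, 0.1155]
eef_rot: [-3.142, 0.0, 1.709]
force: [-0.4, 1.0, 1.3]
grip_width: 0.0156
grip_force: 20.0
```

Request:
play_rows(motion=[[[-0.02,0,0,0,0,0,-1],[-0.04,0,0,0,0,0,-1],[-0.06,0,0,0,0,0,-1],[-0.08,0,0,0,0,0,-1],[-0.1,0,0,0,0,0,-1],[-0.12,0,0,0,0,0,-1],[-0.14,0,0,0,0,0,-1],[-0.16,0,0,0,0,0,-1],[-0.16,0,0,0,0,0,-1]]])

```text
time_s: 4.95
ee_pos: [0.5569, 0.1518, 0.1155]
eef_rot: [3.141, 0.001, 1.708]
force: [2.3, -3.1, 0.8]
grip_width: 0.0158
grip_force: 20.0
```

Request:
play_rows(motion=[[[-0.01,0,0,0,0,0,-1],[-0.02,0,0,0,0,0,-1],[-0.03,0,0,0,0,0,-1],[-0.04,0,0,0,0,0,-1]]])

```text
time_s: 5.35
ee_pos: [0.558, 0.1439, 0.1155]
eef_rot: [3.141, -0.002, 1.709]
force: [1.1, 20.2, 0.0]
grip_width: 0.0159
grip_force: 20.0
```

Request:
play_rows(motion=[[[-0.01,0,0,0,0,0,-1],[-0.02,0,0,0,0,0,-1],[-0.03,0,0,0,0,0,-1]]])

```text
time_s: 5.65
ee_pos: [0.5589, 0.1382, 0.1155]
eef_rot: [3.141, -0.005, 1.71]
force: [0.8, 24.3, -1.3]
grip_width: 0.0161
grip_force: 20.0
```

End stop reached: force rose to 20–24 N and the pads slipped. Release, rise and check.

Request:
play_rows(motion=[[[0,0,0,0,0,0,-0.2],[0,0,0,0,0,0,0.3],[0,0,0,0,0,0,0.3],[0,0,0,0,0,0,0.3],[0,0,0,0,0,0,0.3],[0,0,-0.1,0,0,0,0.3],[0,0,-0.25,0,0,0,0.3],[0,0,-0.25,0,0,0,0.3]]])

```text
time_s: 6.45
ee_pos: [0.5608, 0.1356, 0.1827]
eef_rot: [3.134, -0.0, 1.709]
force: [0.3, -0.3, 0.5]
grip_width: 0.0606
grip_force: 0.0
```

```bash
cat >> h.py <<'E'
def grips(c,lo=.118,hi=.14,x=(.45,.63),y=(.08,.3),k=12):
    w=world(c); z=w[...,2]; dk=c['frame'].max(-1)<80
    m=np.isfinite(z)&(z>lo)&(z<hi)&(w[...,0]>x[0])&(w[...,0]<x[1])&(w[...,1]>y[0])&(w[...,1]<y[1])&dk
    n,l,s,_=cv2.connectedComponentsWithStats(m.astype(np.uint8))
    for i in range(1,n):
        if s[i,4]>k:
            p=w[l==i]; r=cv2.minAreaRect(p[:,:2].astype(np.float32))
            print(s[i,:4],np.round(r[0],4),np.round(r[1],4),round(r[2],1),'zmax',p[:,2].max().round(4))
E
python3 -c "
from h import *
for n in('side','top'): grips(snap(n,n+'2'))
plan((.5417,.2635,.18,1.707),(.5417,.2635,.112,1.707))"
```

```text
[304 268   8   8] [0.5559 0.1464] [0.0133 0.0196] 2.8 zmax 0.127
[275 301  12  15] [0.539  0.2664] [0.0104 0.0345] 7.0 zmax 0.129
[192 272   3   5] [0.5392 0.2737] [0.0102 0.0064] 5.8 zmax 0.1322
[0.5175, 0.0011, -0.0069] [0.0002, 0.0, 0.0003]
[0.5175, 0.0008, 0.2651] [0.0002, 0.0, 0.0003]
t 6.55 p [0.5592 0.1353 0.1783] yaw 1.7089 F [ 0.4  0.6 -0.8] w 0.0612 gf 0.0
```

Keeper is open (121 mm to the carrier). Next, grasp the carrier.

Request:
play_rows(motion=[[[0.2,0,0,0,0,0,0.3],[0.4,0,0,0,0,0,0.3],[0.518,0.001,0,0,0,0,0.3],[0.518,0.001,0,0,0,0,0.3],[0.518,0.001,0.12,0,0,0,0.2],[0.518,0.001,0.2,0,0,0,0.1],[0.518,0.001,0.25,0,0,0,0],[0.518,0.001,0.265,0,0,0,-0.2],[0.518,0.001,0.265,0,0,0,-0.4],[0.518,0.001,0.265,0,0,0,-0.4]]])

```text
time_s: 7.55
ee_pos: [0.542, 0.2636, 0.1125]
eef_rot: [3.14, -0.0, 1.709]
force: [-0.0, -0.3, 0.1]
grip_width: 0.0292
grip_force: 0.0
```

Request:
play_rows(motion=[[[0,0,0,0,0,0,-0.7],[0,0,0,0,0,0,-1],[0,0,0,0,0,0,-1],[0,0,0,0,0,0,-1],[0,0,0,0,0,0,-1]]], grip_force=45)

```text
time_s: 8.05
ee_pos: [0.5415, 0.2637, 0.1121]
eef_rot: [3.141, -0.0, 1.709]
force: [-2.2, -2.4, 5.4]
grip_width: 0.0119
grip_force: 45.0
```

Request:
play_rows(motion=[[[0,0,-0.01,0,0,0,-1],[0,0,-0.02,0,0,0,-1],[0,0,-0.03,0,0,0,-1],[0,0,-0.04,0,0,0,-1],[0,0,-0.06,0,0,0,-1],[0,0,-0.1,0,0,0,-1],[0,0,-0.16,0,0,0,-1],[0,0,-0.24,0,0,0,-1],[0,0,-0.32,0,0,0,-1],[0,0,-0.32,0,0,0,-1]]])

```text
time_s: 9.05
ee_pos: [0.5427, 0.2642, 0.1959]
eef_rot: [3.135, -0.002, 1.709]
force: [0.9, 0.0, -2.3]
grip_width: 0.0112
grip_force: 45.0
```

```bash
python3 -c "
from h import *
c=snap('side','side3');cv2.imwrite('pics/s3.png',cv2.resize(c['frame'][170:390,200:400,::-1],None,fx=2.5,fy=2.5))
plan((.5415,.2637,.285,1.707))"
```

```text
[-0.0003, -0.0013, -0.365] [0.0006, -0.0002, 0.0003]
t 9.1 p [0.5421 0.264  0.1937] yaw 1.709 F [ 0.8  0.7 -2.9] w 0.0118 gf 45.0
```

View pics/s3.png

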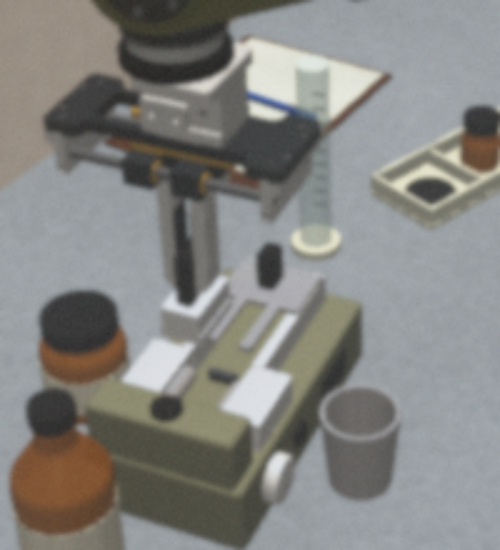

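The carrier hangs upright in the fingers, with its foot at crop (195,315), and the dock is empty. Raising above the cylinder and checking for slip.

Request:
play_rows(motion=[[[0,0,-0.1,0,0,0,-1],[0,0,-0.25,0,0,0,-1],[0,0,-0.39,0,0,0,-1],[0,0,-0.39,0,0,0,-1],[0,0,-0.39,0,0,0,-1]]])

```text
time_s: 9.6
ee_pos: [0.5414, 0.2637, 0.2884]
eef_rot: [-3.141, 0.0, 1.709]
force: [-0.5, -0.3, -2.4]
grip_width: 0.0119
grip_force: 45.0
```

```bash
python3 -c "
from h import *
c=snap('side','side4');w=world(c)
m=np.isfinite(w[...,2])&(abs(w[...,0]-.542)<.05)&(abs(w[...,1]-.264)<.04)&(w[...,2]>.15)&(w[...,2]<.34)
b=m&(c['frame'].min(-1)>110)&(w[...,2]<.29)
p=w[b];print(len(p),np.percentile(p[:,2],[1,5,50,95,99]).round(4))
d=w[m&(c['frame'].max(-1)<60)];print(len(d),np.percentile(d[:,2],[1,5,50,95]).round(4))
T=w[m];r=cv2.minAreaRect(T[T[:,2]<.262][:,:2].astype('f4'));print(r)
plan((.542,.06,.29,1.52),(.563,-.157,.29,1.274))"
```

```text
553 [0.2354 0.2368 0.2567 0.2813 0.2885]
140 [0.2672 0.2695 0.2961 0.3304]
((0.5417516231536865, 0.2629757523536682), (0.03389962390065193, 0.05605563893914223), 7.002231597900391)
[-0.8069, -0.1088, -0.0095] [-0.0003, 0.0001, 0.0301]
[-1.6782, -0.1452, -0.0089] [-0.0003, 0.0002, 0.0692]
t 9.65 p [0.5412 0.2635 0.2874] yaw 1.709 F [ 0.   0.3 -2.1] w 0.0119 gf 45.0
```

Request:
play_rows(motion=[[[-0.08,-0.01,-0.01,0,0,0.003,-1],[-0.18,-0.02,-0.01,0,0,0.007,-1],[-0.3,-0.04,-0.01,0,0,0.011,-1],[-0.42,-0.06,-0.01,0,0,0.016,-1],[-0.54,-0.07,-0.01,0,0,0.02,-1],[-0.66,-0.09,-0.01,0,0,0.025,-1],[-0.75,-0.1,-0.01,0,0,0.029,-1],[-0.8,-0.108,-0.01,0,0,0.03,-1],[-0.8,-0.108,-0.01,0,0,0.03,-1]]])

```text
time_s: 10.55
ee_pos: [0.5421, 0.0609, 0.2905]
eef_rot: [-3.14, 0.0, 1.519]
force: [-0.0, 1.3, -1.9]
grip_width: 0.0119
grip_force: 45.0
```

```bash
python3 -c "
from h import *
plan((.563,-.156,.29,1.274))"
```

```text
[-0.8621, 0.1282, 0.0021] [-0.0003, 0.0001, 0.039]
t 10.55 p [0.5421 0.0609 0.2905] yaw 1.5192 F [-0.   1.3 -1.9] w 0.0119 gf 45.0
```

Request:
play_rows(motion=[[[-0.1,0.015,0,0,0,0.005,-1],[-0.2,0.03,0,0,0,0.01,-1],[-0.32,0.05,0,0,0,0.015,-1],[-0.44,0.07,0,0,0,0.02,-1],[-0.56,0.09,0,0,0,0.025,-1],[-0.68,0.1,0,0,0,0.03,-1],[-0.78,0.12,0,0,0,0.035,-1],[-0.862,0.128,0,0,0,0.039,-1],[-0.862,0.128,0,0,0,0.039,-1]]])

```text
time_s: 11.45
ee_pos: [0.5636, -0.1558, 0.2906]
eef_rot: [-3.14, 0.0, 1.274]
force: [-0.7, 0.1, -1.5]
grip_width: 0.0116
grip_force: 45.0
```

```bash
python3 -c "
from h import *
plan((.563,-.1555,.08,1.274),(.563,-.1555,.058,1.274))"
```

```text
[0.0005, -0.0015, 0.8423] [-0.0002, 0.0, 0.0]
[0.0005, -0.0014, 0.9303] [-0.0002, 0.0, 0.0]
t 11.45 p [ 0.5636 -0.1558  0.2906] yaw 1.2741 F [-0.7  0.1 -1.5] w 0.0116 gf 45.0
```

Request:
play_rows(motion=[[[0,0,0.12,0,0,0,-1],[0,0,0.28,0,0,0,-1],[0,0,0.44,0,0,0,-1],[0,0,0.58,0,0,0,-1],[0,0,0.7,0,0,0,-1],[0,0,0.78,0,0,0,-1],[0,0,0.8,0,0,0,-1],[0,0,0.8,0,0,0,-1]]])

```text
time_s: 12.25
ee_pos: [0.5635, -0.1538, 0.0914]
eef_rot: [-3.141, -0.0, 1.277]
force: [-0.5, -0.1, -2.5]
grip_width: 0.0116
grip_force: 45.0
```

```bash
python3 -c "
from h import *
c=snap('side','side5');cv2.imwrite('pics/s5.png',cv2.resize(c['frame'][140:290,310:480,::-1],None,fx=4,fy=4))
plan((.563,-.1555,.058,1.274))"
```

```text
[-0.006, -0.0022, 0.1376] [0.0001, -0.0, 0.0004]
t 12.3 p [ 0.5639 -0.1542  0.0924] yaw 1.2766 F [-0.7  0.6 -2.2] w 0.0117 gf 45.0
```

View pics/s5.png

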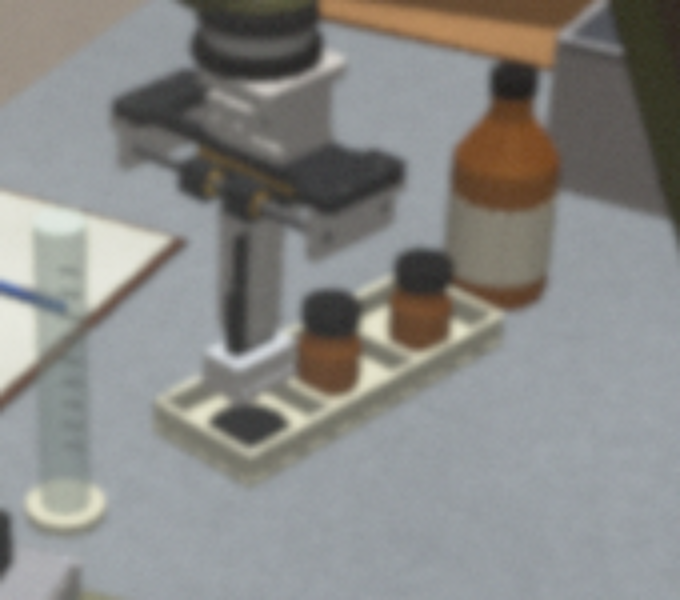

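The carrier hovers directly over the pad, which is at crop (250,425), aligned with the bay. Lowering it.

Request:
play_rows(motion=[[[-0.006,-0.002,0.03,0,0,0,-1],[-0.006,-0.002,0.06,0,0,0,-1],[-0.006,-0.002,0.09,0,0,0,-1],[-0.006,-0.002,0.11,0,0,0,-1],[-0.006,-0.002,0.12,0,0,0,-1],[-0.006,-0.002,0.128,0,0,0,-1],[-0.006,-0.002,0.128,0,0,0,-1]]])

```text
time_s: 13.0
ee_pos: [0.5625, -0.1562, 0.0595]
eef_rot: [-3.141, -0.0, 1.275]
force: [0.2, 0.3, -2.1]
grip_width: 0.0118
grip_force: 45.0
```

Request:
play_rows(motion=[[[0,0,0.004,0,0,0,-1],[0,0,0.008,0,0,0,-1],[0,0,0.008,0,0,0,-1]]])

```text
time_s: 13.3
ee_pos: [0.5625, -0.1562, 0.0577]
eef_rot: [-3.142, -0.0, 1.275]
force: [-0.1, -0.2, -2.3]
grip_width: 0.0117
grip_force: 45.0
```

Request:
play_rows(motion=[[[0,0,0.003,0,0,0,-1],[0,0,0.006,0,0,0,-1],[0,0,0.006,0,0,0,-1]]])

```text
time_s: 13.6
ee_pos: [0.5627, -0.1563, 0.0571]
eef_rot: [3.141, 0.0, 1.275]
force: [-4.3, 0.5, 8.1]
grip_width: 0.0116
grip_force: 45.0
```

Seated. Release slowly, then lift.

Request:
play_rows(motion=[[[0,0,-0.002,0,0,0,-0.7],[0,0,-0.002,0,0,0,-0.5],[0,0,-0.002,0,0,0,-0.3],[0,0,-0.002,0,0,0,0],[0,0,-0.002,0,0,0,0],[0,0,-0.04,0,0,0,0],[0,0,-0.15,0,0,0,0],[0,0,-0.35,0,0,0,0],[0,0,-0.55,0,0,0,0.3],[0,0,-0.75,0,0,0,0.3]]], grip_force=20)

```text
time_s: 14.6
ee_pos: [0.5621, -0.1561, 0.2466]
eef_rot: [3.141, 0.0, 1.275]
force: [0.0, -0.0, -0.2]
grip_width: 0.0591
grip_force: 0.0
```

```bash
python3 -c "
from h import *
c=snap('side','side6');cv2.imwrite('pics/s6.png',cv2.resize(c['frame'][140:290,310:480,::-1],None,fx=4,fy=4))
c=snap('top','top6')
plan((.563,-.156,.27,1.274),(.552,.04,.27,1.5))"
```

```text
[0.0016, -0.0048, -0.073] [0.0019, 0.0001, 0.0002]
[0.7389, -0.2751, -0.0765] [0.0019, 0.0003, -0.0357]
t 14.7 p [ 0.5642 -0.1568  0.2518] yaw 1.2755 F [ 1.   0.5 -0.6] w 0.061 gf 0.0
```

View pics/s6.png

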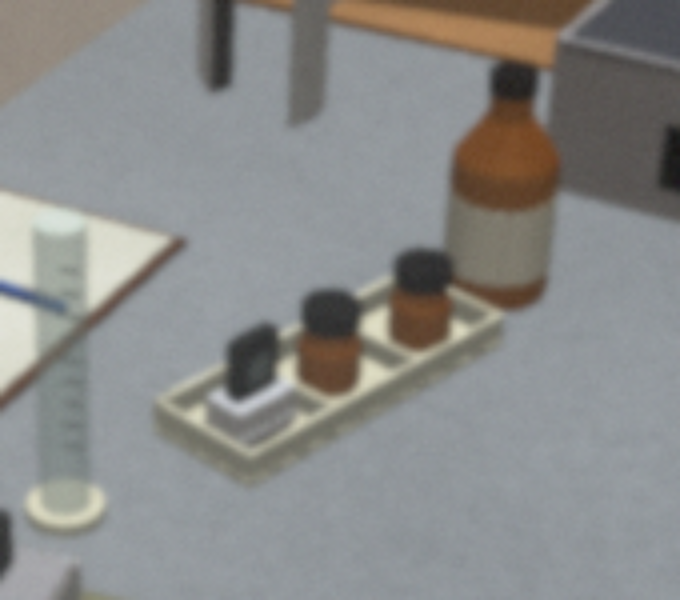

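The carrier stands upright in the bay at crop (252,390), and the jars are untouched. Back to the keeper.

Request:
play_rows(motion=[[[0.1,-0.03,-0.08,0,0,-0.01,0.3],[0.3,-0.1,-0.08,0,0,-0.02,0.3],[0.5,-0.18,-0.08,0,0,-0.03,0.3],[0.739,-0.275,-0.08,0,0,-0.0357,0.3],[0.739,-0.275,-0.08,0,0,-0.0357,0.3],[0.739,-0.275,-0.08,0,0,-0.0357,0.3]]])

```text
time_s: 15.3
ee_pos: [0.5501, 0.043, 0.264]
eef_rot: [3.141, -0.0, 1.503]
force: [0.8, -0.8, 0.1]
grip_width: 0.0613
grip_force: 0.0
```

```bash
python3 -c "
from h import *
plan((.557,.1445,.27,1.707),(.557,.1445,.1165,1.707))"
```

```text
[0.4068, 0.0001, -0.0238] [0.0001, -0.0, -0.0324]
[0.4066, -0.0001, 0.5902] [0.0001, -0.0, -0.0324]
t 15.3 p [0.5501 0.043  0.264 ] yaw 1.5032 F [ 0.8 -0.8  0.1] w 0.0613 gf 0.0
```

Request:
play_rows(motion=[[[0.2,0,0,0,0,-0.016,0.3],[0.407,0,0,0,0,-0.0324,0.3],[0.407,0,0.15,0,0,-0.0324,0.3],[0.407,0,0.3,0,0,-0.0324,0.3],[0.407,0,0.44,0,0,-0.0324,0.3],[0.407,0,0.53,0,0,-0.0324,0.3],[0.407,0,0.57,0,0,-0.0324,0.3],[0.407,0,0.59,0,0,-0.0324,0.3],[0.407,0,0.59,0,0,-0.0324,0]]])

```text
time_s: 16.2
ee_pos: [0.5581, 0.1416, 0.1167]
eef_rot: [3.141, 0.0, 1.703]
force: [0.2, 0.6, 0.4]
grip_width: 0.0559
grip_force: 0.0
```

Request:
play_rows(motion=[[[0,0,0,0,0,0,-0.5],[0,0,0,0,0,0,-1],[0,0,0,0,0,0,-1],[0,0,0,0,0,0,-1],[0,0,0,0,0,0,-1],[0,0,0,0,0,0,-1]]], grip_force=20)

```text
time_s: 16.8
ee_pos: [0.5582, 0.1421, 0.1164]
eef_rot: [3.14, -0.0, 1.704]
force: [5.0, 0.2, -0.1]
grip_width: 0.0158
grip_force: 20.0
```

Request:
play_rows(motion=[[[0.025,0,0,0,0,0,-1],[0.05,0,0,0,0,0,-1],[0.075,0,0,0,0,0,-1],[0.1,0,0,0,0,0,-1],[0.125,0,0,0,0,0,-1],[0.15,0,0,0,0,0,-1],[0.175,0,0,0,0,0,-1],[0.2,0,0,0,0,0,-1],[0.22,0,0,0,0,0,-1],[0.23,0,0,0,0,0,-1]]])

```text
time_s: 17.8
ee_pos: [0.5501, 0.1995, 0.1164]
eef_rot: [3.141, -0.0, 1.704]
force: [2.5, -2.6, 3.3]
grip_width: 0.0157
grip_force: 20.0
```

Request:
play_rows(motion=[[[0.01,0,0,0,0,0,-1],[0.02,0,0,0,0,0,-1],[0.03,0,0,0,0,0,-1],[0.04,0,0,0,0,0,-1]]])

```text
time_s: 18.2
ee_pos: [0.549, 0.2072, 0.1163]
eef_rot: [-3.141, 0.003, 1.703]
force: [4.3, -22.3, 7.4]
grip_width: 0.016
grip_force: 20.0
```

Request:
play_rows(motion=[[[0.006,0,0,0,0,0,-1],[0.01,0,0,0,0,0,-1],[0.01,0,0,0,0,0,-1]]])

```text
time_s: 18.5
ee_pos: [0.5488, 0.2088, 0.1162]
eef_rot: [-3.141, 0.004, 1.702]
force: [3.6, -20.7, 7.4]
grip_width: 0.0162
grip_force: 20.0
```

Request:
play_rows(motion=[[[0,0,0,0,0,0,-0.4],[0,0,0,0,0,0,0],[0,0,0,0,0,0,0.3],[0,0,0,0,0,0,0.3],[0,0,-0.1,0,0,0,0.3],[0,0,-0.3,0,0,0,0.3],[0,0,-0.5,0,0,0,0.3],[0,0,-0.6,0,0,0,0.3],[0,0,-0.6,0,0,0,0.3]]])

```text
time_s: 19.4
ee_pos: [0.5493, 0.2119, 0.2703]
eef_rot: [3.135, -0.001, 1.704]
force: [0.1, 1.3, 0.2]
grip_width: 0.0609
grip_force: 0.0
```

```bash
python3 -c "
from h import *
c=snap('side','side7'); grips(c); grips(pickle.load(open('side0.pkl','rb')))
a=c['frame'];cv2.imwrite('pics/s7.png',cv2.resize(a[130:410,180:480,::-1],None,fx=2,fy=2))
plan((.55,.2,.27,1.7))"
```

```text
[289 286  10   9] [0.5459 0.2095] [0.0197 0.0126] 78.9 zmax 0.1266
[293 281  10   9] [0.5498 0.1928] [0.013  0.0214] 8.4 zmax 0.1272
[275 300  12  15] [0.5405 0.2645] [0.0111 0.0349] 6.8 zmax 0.1288
[-0.0471, -0.001, -0.0102] [0.0004, -0.0001, 0.0006]
t 19.45 p [0.5487 0.2117 0.2675] yaw 1.7036 F [ 0.2  0.4 -1.4] w 0.0608 gf 0.0
```

View pics/s7.png

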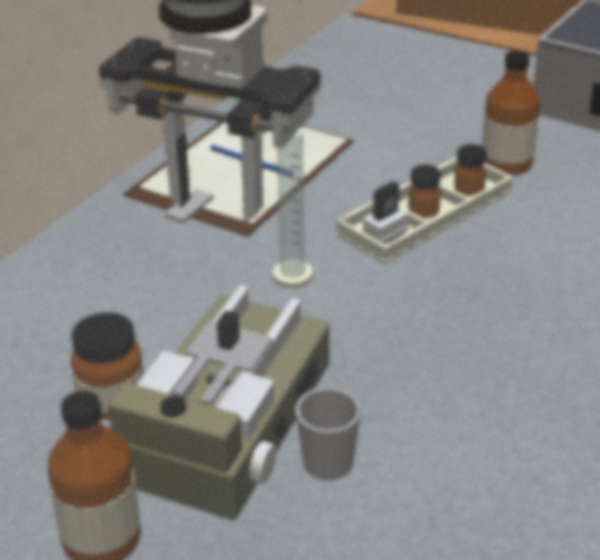

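The keeper grip is at crop (228,328). It measures 56 mm from where the carrier stood, which is home. The carrier is upright in the bay at (385,210), and all the bystanders are standing.

```bash
python3 -c "
from h import *
print(workorder.hand_in())"
```

```text
the job is handed in; nothing more can be done
None
```

The carrier stands upright in the empty rinse-tray bay, the keeper is back home over the empty dock, no bystander was knocked over, and I handed the job in at about 19.5 s (the hand-in returned no verdict).

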